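# Roll a tube blank into a V-block

## Task

Roll the aluminium tube along the plate by pushing its side with the fingertips, up the V-block's ramp and into the V, then push the tube's free end so that it slides along the V until its other end rests against the stop plate. Push gently, never grip the tube or lift it, and leave the upright stick, the eraser and the cork block where they are. Finish with the tube lying still in the V against the stop, and the robot clear of it.

Things in the scene. Friction and masses are not known exactly. Their poses are not given: they have to be found in the camera images.
- tube_blank: Smooth aluminium tube, 40 mm diameter, 160 mm long, 0.27 kg, on the ramp's side of the V. Origin at its centre; own y axis along the tube, x and z turn as it rolls (z up at first). Friction about 0.35. Pushed at mid-height it rolls and coasts a few cm; fingertips bearing on it above that may jam it. At first within 0.12 rad of parallel to the V, its +y end 15 to 40 mm short of the stop's plane.
- v_block: Plate (270 x 355, top 6 mm high) with a steel V-block 140 mm long (y -70 to +70), fixed. Origin on the plate's top under the V's bottom line; x away from the robot and to its right, square to the V; y along the V to the stop. Heights over the plate: ramp from 0 at x = -75 to a crest 10.4 mm high at x = -15; 120 degree V, bottom 2 mm high at x = 0; far flank to 22.6 at x = 36; flat top to x = 60.
- v_seat (a point): Point on the V-block, at the middle of its length: x = 0, y = 0, 25.1 mm above the plate's top (31.1 mm above the desk), the height of the tube's axis when it lies in the V. Axes as the V-block's.
- stop_face (a point): Point on the stop plate's face that looks to -y, 70 mm in +y from v_seat. The dark plate is 46 mm high, 8 mm thick, spans the V-block's x -19 to +27 mm; the block's -y end is open. With the tube home its centre is 80 mm in -y from this point and its free (-y) end sticks out 20 mm past the block.
- wax_stick: Bystander: upright stick with a white cap, 24 mm in diameter and 70 mm high, on the plate beyond the tube's +y end. Origin at the centre of its underside.
- eraser: Bystander: eraser 34 x 44 x 12 mm, lying on the plate beyond the tube's -y end. Origin at the centre of its underside.
- cork_block: Bystander: small cork block 35 x 31 x 10 mm, lying on the plate near the upright stick. Origin at the centre of its underside.
There are look-alikes about, which are no part of the job. There is more than one size of the tube_blank; the one meant has the size given above.

How it is judged:
By the outcome, as a careful person would: the job done as asked, in the order asked, and still so for the second after the job is handed in, with the robot touching nothing.
It also fails if it takes over 51 s, if anything falls off the work surface, if the arm or the gripper's body presses on something with over 40 N, if the wrist force passes 120 N, or if a joint passes its speed limit or range.

## Robot

A 6-joint arm with a two-finger parallel gripper is mounted at the origin on a cart in front of the work surface, level with it; the furniture and walls round the work are solid. World frame = base frame: x ahead of the robot, y to its left, z up, the work surface at z = 0. Lengths are in m, angles in rad, forces in N, time in s.
With the tool pointing down it reaches from about 0.35 to 0.85 m from the base axis. Payload 8.1 kg.
Tool frame: the origin (TCP) lies on the centre line of the jaws, within the pads' length; the fingertips stand robot.tips_ahead ahead of it and the grasp point (between the pads) lies 8 mm behind it (robot.tips_ahead is the distance from the TCP to the fingertips, in m); z points along the fingers, y is the direction in which the jaws open and shut (so a half turn about z gives the same grasp; the last joint's range is limited). The gripper opens to 93 mm and grips with 3 to 60 N. Pads are 15 mm wide; open, the fingers measure 128 mm over their backs; the gripper's body (75 mm by 188 mm) begins 65 mm behind the grasp point.
Start: joints at [1.084, 0.13, 1.488, -0, 1.523, -0.085], TCP at [0.235, 0.552, 0.23] pointing down, gripper open.
Joint ranges: [-2.96, 2.96], [-0.89, 2.26], [0.02, 2.5], [-1.34, 4.48], [0, 2.73], [-2.66, 2.66]. Speed limits (rad/s): [2.39, 2.39, 2.79, 3.14, 3.14, 3.14].

## Interface

Orientations are given as a rotation vector (axis times angle).
In Python, from plant import monitor, eyes, job, robot gives the robot as it stands.
- The arm moves only by the tool servo_tool, never from a script. Its argument "plan" is a list that holds one entry, the list of rows, each a list of 7 numbers: the closure, from -1 (fully open) to 1 (shut), so that 0 is half open, then the shift along the world's x, y, z in mm, then the turn, a rotation vector about the world's x, y, z in rad. In form: [[[hand, dx, dy, dz, ax, ay, az], ...]]. A call has 1 to 12 rows; each row shifts and turns the commanded pose from where the row before left it; what a row does not reach is not made up. A row lasts 1/10 s, in which the tool goes at most 50 mm and 8.59 degrees, less where a joint would pass 70% of its speed; a pose out of reach is approached as far as the arm can. A call with a gripper value outside its range is refused whole. The fingers move at their own pace and stop on an object; "force" is the grip in N (left out, the last holds). Time passes only in rows, so rows that do not move let the fingers close. It gives the time, the measured TCP pose, the force and the opening at its end, in the units of the state.
- monitor.read_state(): the state, without advancing time (a new reading comes with each control period).
- eyes.read_camera(name): name is "side" or "top" or "wrist"; returns the picture (420x560x3 uint8, red, green, blue); there is no depth.
- eyes.camera_info(name): a dict with "mtx" (3x3 intrinsics, pixels), "R" (3x3) and "t" (3): a world point X has camera coordinates R X + t. Camera axes: x right, y down, z forward; pixel columns grow to the right and rows downward; lengths in m; the calibration is good to about 2 mm. A picture is of the moment at which its call begins: read the wrist's pose just before it. camera_info takes no time and is no camera call; for the wrist camera it gives the pose at the moment of the call.
- job.close_job(): hands the job in, once; it reports no verdict.
The state is a dict: "t": time; "q": joint angles; "dq": joint speeds; "joint_torque": joint torques, N m; "tool_pos": TCP position; "orientation": TCP orientation; "force": force on the tool from outside, world axes, zero at the start; "wrist_torque": the same for the moment, N m; "opening": finger opening in m.
Only numpy, scipy, OpenCV 4.12 (cv2) and the standard library are available. Lean on these libraries where they do the work, as an engineer would, in place of code of your own. Each camera call takes 0.05 s, during which the arm holds its last target. There are 200 camera calls.

## Working session

There is one attempt and no reset: what is moved stays moved. The work goes in short steps, Python scripts to look and compute and a tool call to move; the robot and the scene stay as the last step left them, time stands still between calls to the robot, and variables do not carry over. Pictures are saved under pics/ and viewed, about 8 in all and at most 12, crops included, and the job is handed in when it is done.

Besides the shell and the picture viewer there is one more tool, called after "Request:" as name([rows], argument=value, ...), one row to a line, values as JSON. servo_tool: Moves the arm, as the interface text tells. Its arguments: {"type":"object","properties":{"plan":{"type":"array"},"force":{"type":"number"}},"required":["plan"]}

```bash
ls; mkdir -p pics; python3 - <<'E'
from plant import monitor, eyes, job, robot
import cv2
s=monitor.read_state();print(s['t'],s['tool_pos'],s['orientation'],s['opening'],s['force'])
print(robot.tips_ahead)
for n in("top","side"):
    cv2.imwrite(f"pics/{n}0.png",eyes.read_camera(n)[:,:,::-1])
    c=eyes.camera_info(n);print(n,c)
E
```

```text
pics
0.0 [0.23436302 0.55175056 0.22859869] [-6.26761346e-01 -3.07792875e+00  2.71539499e-03] 0.09283235517577669 [-0.2128703  -0.11306179  0.34781523]
0.011
top {'mtx': array([[388.47562273,   0.        , 281.79425391],
       [  0.        , 388.47562273, 210.54236236],
       [  0.        ,   0.        ,   1.        ]]), 'R': array([[-2.73344317e-02, -9.99618795e-01, -3.88494311e-03],
       [-9.87894699e-01,  2.76070993e-02, -1.52649635e-01],
       [ 1.52698696e-01, -3.34676306e-04, -9.88272734e-01]]), 't': array([0.17377587, 0.53599651, 0.816787  ])}
side {'mtx': array([[437.09256304,   0.        , 278.1019952 ],
       [  0.        , 437.09256304, 212.26972872],
       [  0.        ,   0.        ,   1.        ]]), 'R': array([[ 0.47605035, -0.87932559,  0.01275016],
       [-0.67246616, -0.37332708, -0.63907445],
       [ 0.5667145 ,  0.29565756, -0.7690392 ]]), 't': array([-0.10744225,  0.47503948,  0.53362486])}
```

View pics/top0.png

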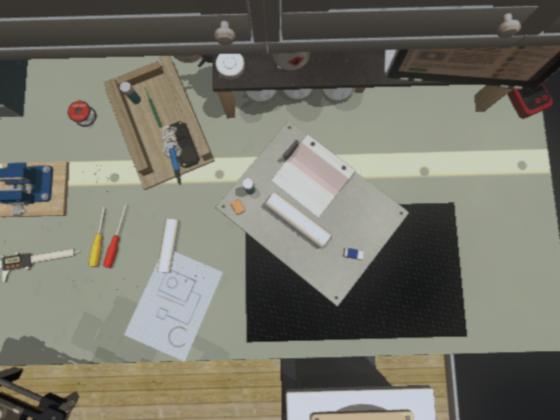

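View pics/side0.png

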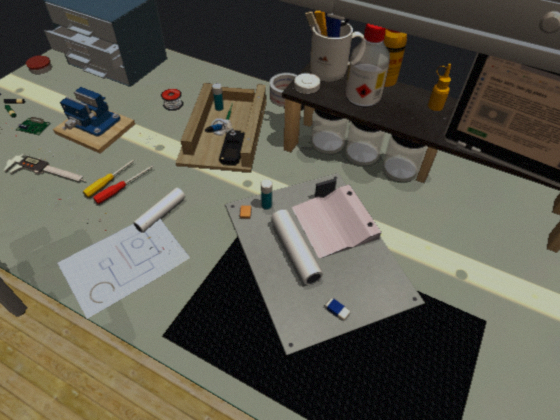

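The top picture shows the tube on the plate between about (268,200) and (325,240). The V-block is at about (313,175), with the dark stop at (291,150). The stick is at (249,186), the cork block at (237,206) and the eraser at (353,254). A second, thinner tube lies on the desk at (168,245). The tube on the plate, beside the ramp, fits the description. I'll confirm it in an enlarged crop.

```bash
cat > h.py <<'E'
import numpy as np, cv2
from plant import monitor, eyes, job, robot
def ray(n,px,z):
    c=eyes.camera_info(n); d=c['R'].T@np.linalg.inv(c['mtx'])@np.array([px[0],px[1],1.]); o=-c['R'].T@c['t']
    return o+d*(z-o[2])/d[2]
def proj(n,X):
    c=eyes.camera_info(n); p=(c['R']@np.atleast_2d(X).T).T+c['t']; p=p@c['mtx'].T; return p[:,:2]/p[:,2:]
def crop(n,img,x0,y0,x1,y1,k,name):
    cv2.imwrite(f"pics/{name}.png",cv2.resize(img[y0:y1,x0:x1,::-1],None,fx=k,fy=k,interpolation=cv2.INTER_CUBIC))
E
python3 - <<'E'
from h import *
im=cv2.imread('pics/top0.png')[:,:,::-1]
crop('top',im,212,120,412,305,3.2*1.2,'topc')
for a,b in (((268,200),(325,240)),((165,220),(168,272))):
    pass
for p in [(289,125),(217,207),(337,301),(408,211)]: print(ray('top',p,.006)[:2])
E
```

```text
[0.75175587 0.1360868 ]
[0.55851676 0.30805454]
[0.33946917 0.04189506]
[ 0.53691033 -0.13104949]
```

View pics/topc.png

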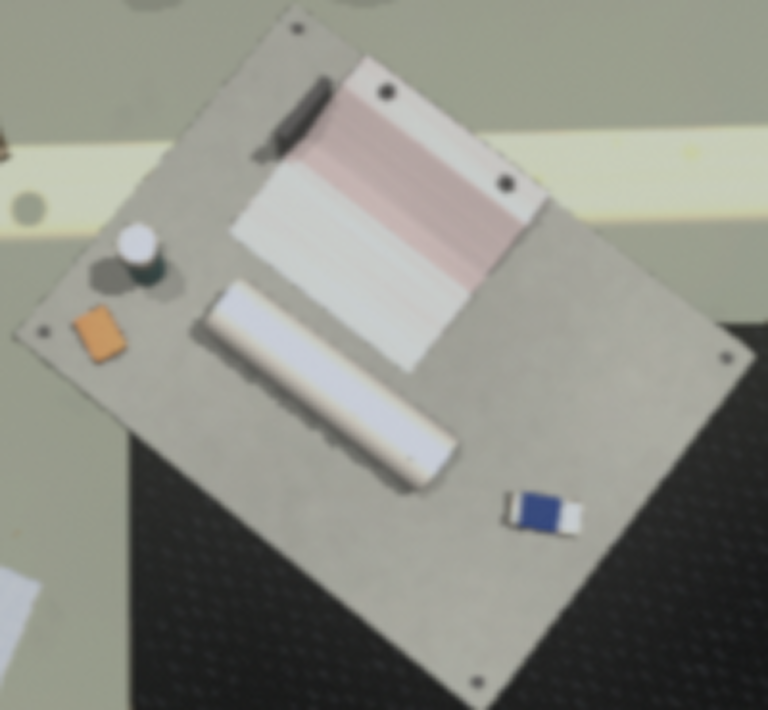

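The crop shows the tube from (221,299) to (438,467), and next I check its size. The ramp's foot corners are (231,230) and (408,373). The block's far top corners are (368,57) and (548,198). The stop, stick, cork and eraser are all on the plate.

```bash
cat > fit.py <<'E'
from h import *
from scipy.optimize import least_squares
f=lambda p:np.array(p)/3.84+np.array([212,120])-.37
M=np.array([[-75,-70,0],[-75,70,0],[60,-70,22.6],[60,70,22.6]])/1e3
P=f([(408,373),(231,230),(548,198),(368,57)])
def W(v,m):
    c,s=np.cos(v[2]),np.sin(v[2]); m=np.atleast_2d(m)
    return np.c_[v[0]+c*m[:,0]-s*m[:,1],v[1]+s*m[:,0]+c*m[:,1],.006+m[:,2]]
r=least_squares(lambda v:(proj('top',W(v,M))-P).ravel(),[.6,.08,-.9+.0])
V=r.x; print('V',V,r.fun.round(2))
inv=lambda X:np.array([[np.cos(V[2]),np.sin(V[2])],[-np.sin(V[2]),np.cos(V[2])]])@(np.array(X)[:2]-V[:2])
def show(n,p,z): X=ray('top',f(p),z);print(n,X.round(4),'V frame mm',(inv(X)*1e3).round(1));return X
a=show('tube+y',(221,299),.026);b=show('tube-y',(438,467),.026);show('centre',(329.5,383),.026)
print('len',np.linalg.norm(a-b),'ang in V',np.arctan2(*(-(inv(a)-inv(b)))[[0,1]]*[1,-1]))
show('e1',(238,280),.026);show('e2',(205,318),.026);show('e3',(457,445),.026);show('e4',(420,490),.026)
show('stick top',(138,242),.076);show('cork',(100,333),.016);show('eraser',(543,513),.018)
A=ray('top',(168.5,220),.015);B=ray('top',(165,271),.015);print('other tube',A,B,np.linalg.norm(A-B))
np.save('V.npy',V)
for q in ([-75,-70,0],[-75,70,0],[60,-70,22.6],[60,70,22.6],[0,70,2]): print('side',q,proj('side',W(V,np.array(q)/1e3)).round(0))
E
python3 fit.py
```

```text
V [ 0.62987584  0.08078475 -0.71414424] [-0.19  0.85 -1.11  0.37  1.17 -0.36  0.1  -0.93]
tube+y [0.5736 0.1866 0.026 ] V frame mm [-111.8   43.1]
tube-y [0.4713 0.0633 0.026 ] V frame mm [-108.4 -117.1]
centre [0.522  0.1244 0.026 ] V frame mm [-110.1  -37.7]
len 0.16025049589436927 ang in V 0.021262395228364775
e1 [0.5848 0.1763 0.026 ] V frame mm [-96.7  42.6]
e2 [0.5625 0.1962 0.026 ] V frame mm [-126.5   43.1]
e3 [0.4837 0.0517 0.026 ] V frame mm [ -91.4 -117.7]
e4 [0.4583 0.0743 0.026 ] V frame mm [-125.4 -117.3]
stick top [0.5978 0.2306 0.076 ] V frame mm [-122.4   92.2]
cork [0.557  0.2592 0.016 ] V frame mm [-171.9   87.1]
eraser [0.4435 0.0026 0.018 ] V frame mm [ -89.7 -181.1]
other tube [0.5301403  0.41683618 0.015     ] [0.4157425  0.42266642 0.015     ] 0.1145462727619581
side [-75, -70, 0] [[317. 257.]]
side [-75, 70, 0] [[291. 206.]]
side [60, -70, 22.6] [[380. 231.]]
side [60, 70, 22.6] [[349. 183.]]
side [0, 70, 2] [[323. 196.]]
```

```bash
cat >> h.py <<'E'
from scipy.spatial.transform import Rotation as Ro
def st():
    V=np.load('V.npy');s=monitor.read_state();R=Ro.from_rotvec(s['orientation']).as_matrix()
    c,sn=np.cos(V[2]),np.sin(V[2]);A=np.array([[c,sn],[-sn,c]])
    p=s['tool_pos'];print('t',s['t'],'V',(A@(p[:2]-V[:2])*1e3).round(1),'z',round(p[2]*1e3,1),'yaw jaw',np.arctan2(R[1,1],R[0,1]).round(4),'want',round(V[2]+np.pi/2,4),'tz',R[:,2].round(3),'F',s['force'].round(2),'open',s['opening'])
    return s,V
def go(x,y,z):
    s,V=st();c,sn=np.cos(V[2]),np.sin(V[2]);T=np.array([V[0]+c*x/1e3-sn*y/1e3,V[1]+sn*x/1e3+c*y/1e3,z/1e3]);print('shift mm',((T-s['tool_pos'])*1e3).round(1));print('unit x',c,sn,'unit y',-sn,c)
E
python3 -c "
from h import *
go(-157,-37,25)"
```

```text
t 0.1 V [-607.4   96.9] z 228.7 yaw jaw 1.169 want 0.8567 tz [-0.001 -0.001 -1.   ] F [-0.78  0.86  0.32] open 0.0931454301172541
shift mm [ 252.6 -396.2 -203.7]
unit x 0.7556540155397982 -0.6549709984408306 unit y 0.6549709984408306 0.7556540155397982
```

Request:
servo_tool([
  [[-1,21,-33,0,0,0,-0.026],[-1,21,-33,0,0,0,-0.026],[-1,21,-33,0,0,0,-0.026],[-1,21,-33,0,0,0,-0.026],[-1,21,-33,0,0,0,-0.026],[-1,21,-33,0,0,0,-0.026],[-1,21,-33,0,0,0,-0.026],[-1,21,-33,0,0,0,-0.026],[-1,21,-33,0,0,0,-0.026],[-1,21,-33,0,0,0,-0.026],[-1,21,-33,0,0,0,-0.026],[-1,21,-33,0,0,0,-0.026]],
])

```text
t: 1.3
tool_pos: [0.487, 0.1547, 0.2293]
orientation: [-1.099, -2.943, 0.0]
force: [0.1, -0.5, -0.0]
opening: 0.093
```

```bash
python3 -c "
from h import *
go(-157,-37,25)"
```

```text
t 1.3 V [-156.4  -37.7] z 229.3 yaw jaw 0.8559 want 0.8567 tz [-0. -0. -1.] F [ 0.12 -0.48 -0.02] open 0.09299219015176419
shift mm [  -0.     1.  -204.3]
unit x 0.7556540155397982 -0.6549709984408306 unit y 0.6549709984408306 0.7556540155397982
```

Request:
servo_tool([
  [[-1,0,0,-25,0,0,0],[-1,0,0,-25,0,0,0],[-1,0,0,-25,0,0,0],[-1,0,0,-25,0,0,0],[-1,0,0,-25,0,0,0],[-1,0,0,-20,0,0,0],[-1,0,0,-20,0,0,0],[-1,0,0,-15,0,0,0],[-1,0,0,-12,0,0,0],[-1,0,0,-8,0,0,0],[-1,0,0,-4,0,0,0],[-1,0,0,0,0,0,0]],
])

```text
t: 2.5
tool_pos: [0.4866, 0.1562, 0.0255]
orientation: [-1.097, -2.943, 0.0]
force: [0.6, 0.3, 0.2]
opening: 0.0934
```

```bash
python3 -c "
from h import *
st()
im=eyes.read_camera('side'); crop('s',im,210,150,410,300,4,'s1')"
```

```text
t 2.5 V [-157.7  -36.8] z 25.5 yaw jaw 0.857 want 0.8567 tz [-0. -0. -1.] F [0.59 0.33 0.24] open 0.09341747021361362
```

View pics/s1.png

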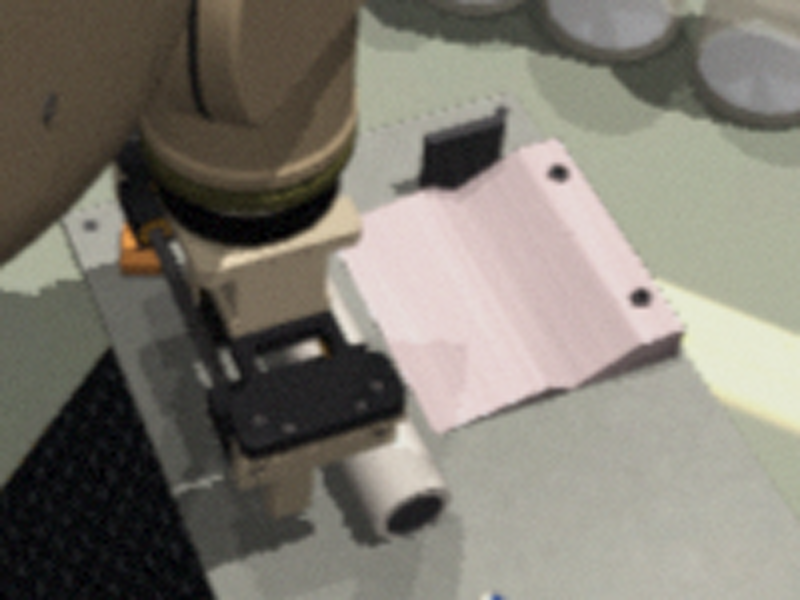

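The picture shows the fingers behind the tube, with the hollow free end at about crop (415,515). Nothing is touching. I start rolling it.

Request:
servo_tool([
  [[-1,2.3,-2,0,0,0,0],[-1,2.3,-2,0,0,0,0],[-1,2.3,-2,0,0,0,0],[-1,2.3,-2,0,0,0,0],[-1,2.3,-2,0,0,0,0],[-1,2.3,-2,0,0,0,0],[-1,2.3,-2,0,0,0,0],[-1,2.3,-2,0,0,0,0],[-1,2.3,-2,0,0,0,0],[-1,2.3,-2,0,0,0,0],[-1,2.3,-2,0,0,0,0],[-1,2.3,-2,0,0,0,0]],
])

```text
t: 3.75
tool_pos: [0.5144, 0.1321, 0.0256]
orientation: [-1.098, -2.944, 0.0]
force: [-1.1, 0.7, -0.1]
opening: 0.0932
```

```bash
python3 -c "
from h import *
st()
im=eyes.read_camera('side'); crop('s',im,210,150,410,300,4,'s2')"
```

```text
t 3.75 V [-120.8  -36.9] z 25.6 yaw jaw 0.857 want 0.8567 tz [-0. -0. -1.] F [-1.09  0.7  -0.07] open 0.09317041768440014
```

View pics/s2.png

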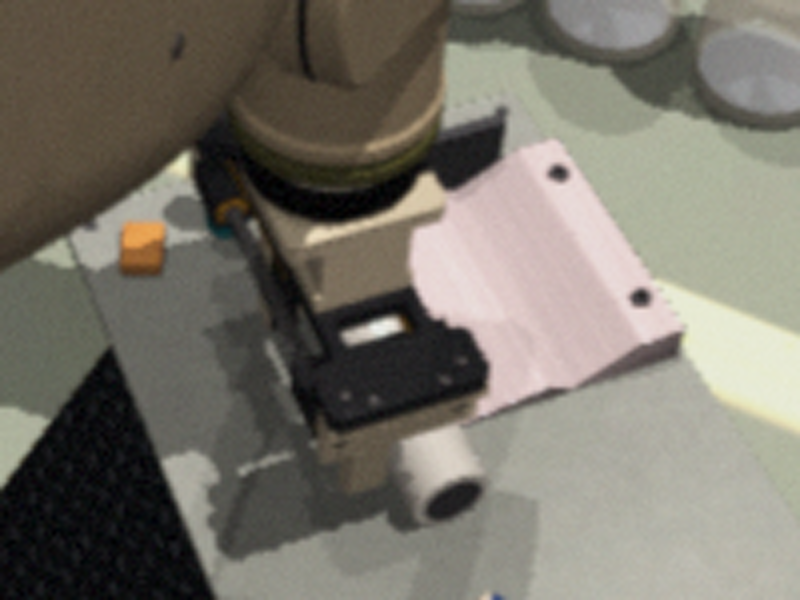

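The tube rolls squarely with the fingers: its free end has moved to crop (455,500) with about 1 N of contact force. I continue up the ramp.

Request:
servo_tool([
  [[-1,2.3,-2,0,0,0,0],[-1,2.3,-2,0,0,0,0],[-1,2.3,-2,0,0,0,0],[-1,2.3,-2,0,0,0,0],[-1,2.3,-2,0,0,0,0],[-1,2.3,-2,0,0,0,0],[-1,2.3,-2,0,0,0,0],[-1,2.3,-2,0.4,0,0,0],[-1,2.3,-2,0.4,0,0,0],[-1,2.3,-2,0.4,0,0,0],[-1,2.3,-2,0.4,0,0,0],[-1,2.3,-2,0.4,0,0,0]],
])

```text
t: 5.0
tool_pos: [0.542, 0.1081, 0.0277]
orientation: [1.098, 2.944, 0.0]
force: [-2.1, 1.2, 1.8]
opening: 0.0931
```

Request:
servo_tool([
  [[-1,2.3,-2,0.5,0,0,0],[-1,2.3,-2,0.5,0,0,0],[-1,2.3,-2,0.5,0,0,0],[-1,2.3,-2,0.5,0,0,0],[-1,2.3,-2,0.5,0,0,0],[-1,2.3,-2,0.5,0,0,0],[-1,2.3,-2,0.5,0,0,0],[-1,2.3,-2,0.5,0,0,0]],
])

```text
t: 5.8
tool_pos: [0.5604, 0.092, 0.0317]
orientation: [-1.098, -2.944, 0.0]
force: [-2.3, 1.2, 1.5]
opening: 0.0927
```

```bash
python3 -c "
from h import *
st()
im=eyes.read_camera('side'); crop('s',im,210,150,410,300,4,'s3')"
```

```text
t 5.8 V [-59.9 -37. ] z 31.7 yaw jaw 0.857 want 0.8567 tz [-0. -0. -1.] F [-2.26  1.15  1.52] open 0.09266159898956171
```

View pics/s3.png

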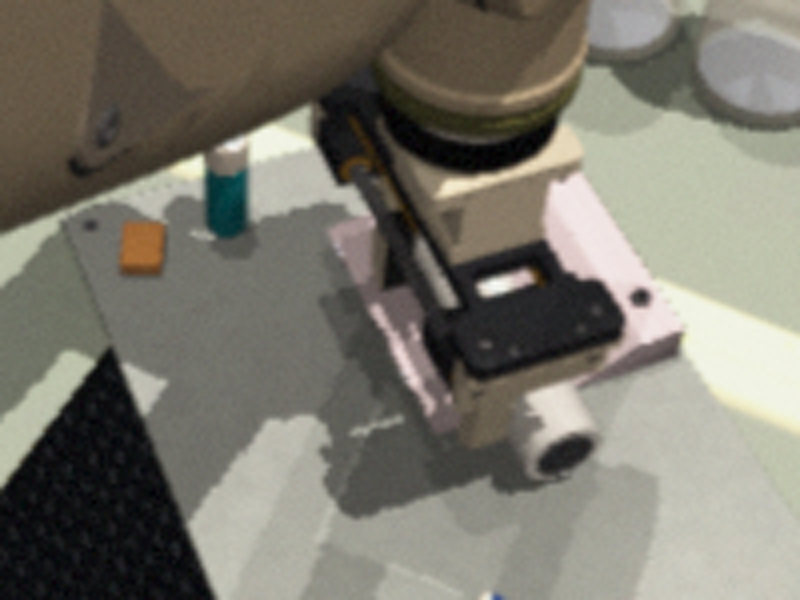

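The tube is on the ramp, with its free end at crop (565,452). The stick and cork are in place.

Request:
servo_tool([
  [[-1,2.3,-2,0.4,0,0,0],[-1,2.3,-2,0.4,0,0,0],[-1,2.3,-2,0.4,0,0,0],[-1,2.3,-2,0.4,0,0,0],[-1,1.5,-1.3,0.3,0,0,0],[-1,1.5,-1.3,0.3,0,0,0],[-1,1.5,-1.3,0.3,0,0,0],[-1,1.5,-1.3,0.3,0,0,0],[-1,1.5,-1.3,0.3,0,0,0],[-1,1.5,-1.3,0.3,0,0,0],[-1,0,0,0,0,0,0],[-1,0,0,0,0,0,0]],
])

```text
t: 7.05
tool_pos: [0.5785, 0.0764, 0.035]
orientation: [1.098, 2.944, 0.0]
force: [0.4, -0.5, -0.3]
opening: 0.0932
```

```bash
python3 -c "
from h import *
st()
im=eyes.read_camera('side'); crop('s',im,210,150,410,300,4,'s4')"
```

```text
t 7.05 V [-36. -37.] z 35.0 yaw jaw 0.8569 want 0.8567 tz [ 0.  0. -1.] F [ 0.41 -0.51 -0.28] open 0.09317493814798919
```

View pics/s4.png

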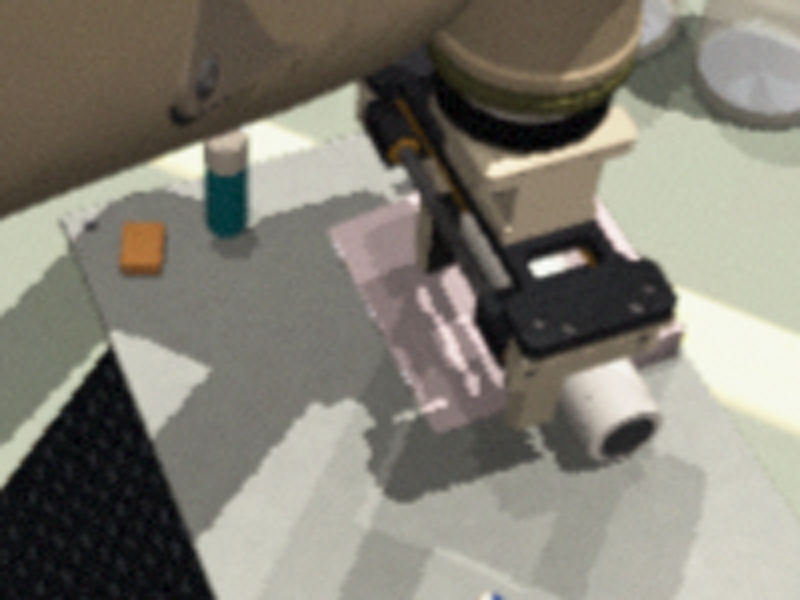

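The force is zero and the free end has jumped ahead to crop (628,437), so the tube has dropped into the V. I back off, rise, and go round to the free end while closing the fingers.

Request:
servo_tool([
  [[-1,-4,3.5,0,0,0,0],[-1,-4,3.5,0,0,0,0],[-1,0,0,20,0,0,0],[-1,0,0,20,0,0,0],[-1,0,0,20,0,0,0],[1,-8,-21,0,0,0,0],[1,-8,-21,0,0,0,0],[1,-8,-21,0,0,0,0],[1,-8,-21,0,0,0,0],[1,-8,-21,0,0,0,0],[1,-8,-21,0,0,0,0],[1,0,0,0,0,0,0]],
], force=10)

```text
t: 8.3
tool_pos: [0.5214, -0.0441, 0.0949]
orientation: [-1.1, -2.942, 0.001]
force: [0.5, -0.1, -0.4]
opening: 0.0417
```

```bash
python3 -c "
from h import *
go(0,-165,26)
V=np.load('V.npy');c,s=np.cos(V[2]),np.sin(V[2])
for y in(-117.7,-90): print(y,proj('side',[V[0]-s*y/1e3,V[1]+c*y/1e3,.0311]), proj('top',[V[0]-s*y/1e3,V[1]+c*y/1e3,.0311]))
im=eyes.read_camera('side'); a=cv2.resize(im[150:300,260:410],None,fx=2.66,fy=2.66,interpolation=2)
im=eyes.read_camera('top'); b=cv2.resize(im[120:270,250:400],None,fx=2.66,fy=2.66,interpolation=2)
cv2.imwrite('pics/s5.png',np.hstack([a,b])[:,:,::-1])"
```

```text
t 8.3 V [  -0.2 -165.5] z 94.9 yaw jaw 0.8551 want 0.8567 tz [-0.001 -0.001 -1.   ] F [ 0.49 -0.15 -0.39] open 0.0417109641315331
shift mm [  0.5   0.2 -68.9]
unit x 0.7556540155397982 -0.6549709984408306 unit y 0.6549709984408306 0.7556540155397982
-117.7 [[365.07628649 258.33471781]] [[356.18898809 203.81676356]]
-90 [[358.26370317 246.97684451]] [[346.42457312 196.12162424]]
```

View pics/s5.png

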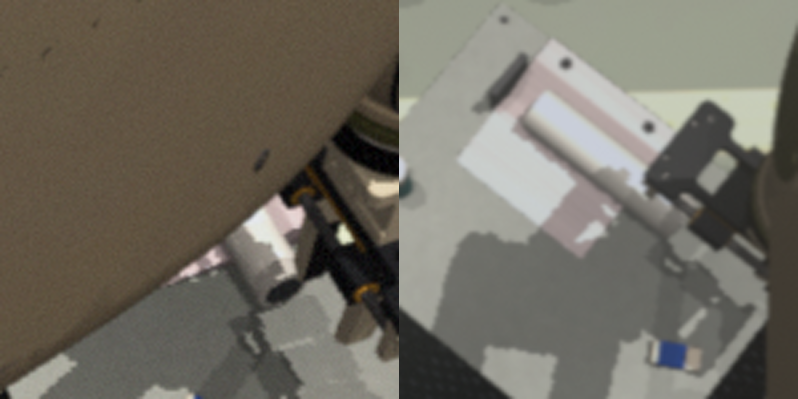

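The tube lies in the V. In the right half its far end is at (535,105), short of the stop, and its free end is at (672,228). The fingers finish closing, then I descend beyond the free end.

Request:
servo_tool([
  [[1,0,0,0,0,0,0],[1,0,0,0,0,0,0],[1,0,0,0,0,0,0],[1,0,0,-10,0,0,0],[1,0,0,-15,0,0,0],[1,0,0,-15,0,0,0],[1,0,0,-15,0,0,0],[1,0,0,-9,0,0,0],[1,0,0,-4,0,0,0],[1,0,0,0,0,0,0]],
], force=10)

```text
t: 9.4
tool_pos: [0.5218, -0.0425, 0.0261]
orientation: [-1.097, -2.942, 0.0]
force: [-0.4, -0.0, 0.0]
opening: 0.0002
```

```bash
python3 -c "
from h import *
go(0,-107.5,27)"
```

```text
t 9.4 V [  -0.9 -163.9] z 26.1 yaw jaw 0.8569 want 0.8567 tz [-0.001  0.    -1.   ] F [-0.39 -0.04  0.02] open 0.00023186931104073006
shift mm [37.6 42.1  0.9]
unit x 0.7556540155397982 -0.6549709984408306 unit y 0.6549709984408306 0.7556540155397982
```

Request:
servo_tool([
  [[1,2,2.2,0,0,0,0],[1,2,2.2,0,0,0,0],[1,2,2.2,0,0,0,0],[1,2,2.2,0,0,0,0],[1,2,2.2,0,0,0,0],[1,2,2.2,0,0,0,0],[1,2,2.2,0,0,0,0],[1,2,2.2,0,0,0,0],[1,2,2.2,0,0,0,0],[1,2,2.2,0,0,0,0],[1,2,2.2,0,0,0,0],[1,2,2.2,0,0,0,0]],
])

```text
t: 10.6
tool_pos: [0.5463, -0.0162, 0.0269]
orientation: [-1.097, -2.943, 0.001]
force: [-2.8, -2.0, 1.2]
opening: 0.0005
```

```bash
python3 -c "
from h import *
go(0,-107.5,27)"
```

```text
t 10.6 V [   0.3 -128. ] z 26.9 yaw jaw 0.857 want 0.8567 tz [-0.001 -0.    -1.   ] F [-2.78 -1.99  1.19] open 0.000503062101507303
shift mm [13.2 15.7  0.1]
unit x 0.7556540155397982 -0.6549709984408306 unit y 0.6549709984408306 0.7556540155397982
```

Request:
servo_tool([
  [[1,2,2.3,0,0,0,0],[1,2,2.3,0,0,0,0],[1,2,2.3,0,0,0,0],[1,2,2.3,0,0,0,0],[1,1.3,1.5,0,0,0,0],[1,1.3,1.5,0,0,0,0]],
])

```text
t: 11.2
tool_pos: [0.5571, -0.0038, 0.027]
orientation: [-1.097, -2.944, 0.0]
force: [-2.5, -1.1, 0.8]
opening: 0.0001
```

```bash
python3 -c "
from h import *
go(0,-107.5,27)"
```

```text
t 11.2 V [   0.4 -111.6] z 27.0 yaw jaw 0.8571 want 0.8567 tz [-0. -0. -1.] F [-2.5  -1.14  0.75] open 0.00010452114240648162
shift mm [2.4 3.4 0. ]
unit x 0.7556540155397982 -0.6549709984408306 unit y 0.6549709984408306 0.7556540155397982
```

Now in 0.5 mm steps, watching for the force to rise.

Request:
servo_tool([
  [[1,0.3,0.4,0,0,0,0],[1,0.3,0.4,0,0,0,0],[1,0.3,0.4,0,0,0,0],[1,0.3,0.4,0,0,0,0],[1,0.3,0.4,0,0,0,0],[1,0.3,0.4,0,0,0,0]],
])

```text
t: 11.8
tool_pos: [0.5588, -0.0016, 0.027]
orientation: [1.098, 2.944, 0.0]
force: [-0.9, -1.4, -0.4]
opening: 0.0004
```

Request:
servo_tool([
  [[1,0.3,0.4,0,0,0,0],[1,0.3,0.4,0,0,0,0]],
])

```text
t: 12.0
tool_pos: [0.5595, -0.0007, 0.027]
orientation: [1.098, 2.944, 0.0]
force: [-1.0, -1.6, -0.7]
opening: 0.0003
```

Request:
servo_tool([
  [[1,0.3,0.4,0,0,0,0],[1,0.3,0.4,0,0,0,0]],
])

```text
t: 12.2
tool_pos: [0.5601, 0.0001, 0.027]
orientation: [1.098, 2.944, 0.0]
force: [-1.2, -2.1, -0.7]
opening: 0.0008
```

Request:
servo_tool([
  [[1,0.3,0.4,0,0,0,0],[1,0.3,0.4,0,0,0,0]],
])

```text
t: 12.4
tool_pos: [0.5604, 0.0005, 0.027]
orientation: [-1.097, -2.943, 0.001]
force: [-3.4, -5.0, 1.6]
opening: 0.0007
```

Request:
servo_tool([
  [[1,0.3,0.4,0,0,0,0],[1,0.3,0.4,0,0,0,0]],
])

```text
t: 12.6
tool_pos: [0.5604, 0.0006, 0.027]
orientation: [-1.097, -2.943, 0.003]
force: [-7.6, -8.0, 4.9]
opening: 0.0004
```

```bash
python3 -c "
from h import *
st()
im=eyes.read_camera('top'); crop('s',im,270,130,370,230,6,'s6')"
```

```text
t 12.6 V [ 1.000e-01 -1.061e+02] z 27.0 yaw jaw 0.8569 want 0.8567 tz [-0.002 -0.002 -1.   ] F [-7.55 -7.99  4.9 ] open 0.00043220936094612896
```

View pics/s6.png

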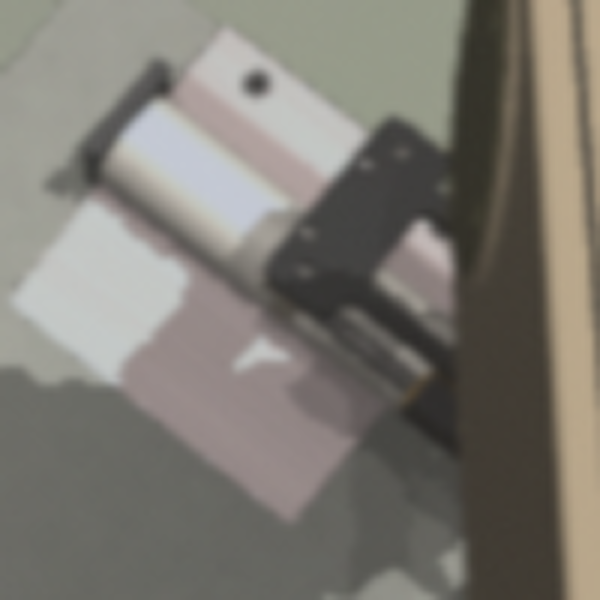

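The tool has stalled with the force up to about 12 N, and the tube's end meets the dark stop at crop (110,150). I back straight off and rise.

Request:
servo_tool([
  [[1,-0.6,-0.7,0,0,0,0],[1,-1.3,-1.5,0,0,0,0],[1,-2,-2.3,0,0,0,0],[1,-5,-5.8,0,0,0,0],[1,-8,-9.2,0,0,0,0],[1,-8,-9.2,0,0,0,0],[1,0,0,20,0,0,0],[1,0,0,30,0,0,0],[1,0,0,30,0,0,0],[1,0,0,30,0,0,0],[1,-20,-25,20,0,0,0],[1,-20,-25,0,0,0,0]],
])

```text
t: 13.85
tool_pos: [0.4976, -0.0783, 0.1609]
orientation: [1.093, 2.938, 0.001]
force: [0.6, -0.6, 0.7]
opening: 0.0007
```

Request:
servo_tool([
  [[1,-20,-25,0,0,0,0],[1,-20,-25,0,0,0,0],[1,-20,-25,0,0,0,0],[1,0,-25,0,0,0,0],[1,0,0,0,0,0,0],[1,0,0,0,0,0,0],[1,0,0,0,0,0,0],[1,0,0,0,0,0,0]],
])

```text
t: 14.65
tool_pos: [0.4364, -0.1763, 0.1569]
orientation: [-1.096, -2.944, -0.0]
force: [0.6, 0.3, -0.7]
opening: 0.0003
```

```bash
python3 -c "
from h import *
st()
im=eyes.read_camera('top'); a=cv2.resize(im[120:270,210:390],None,fx=2.22*2,fy=2.22*2,interpolation=2)[:600]
cv2.imwrite('pics/s7.png',cv2.resize(im[120:270,210:390],None,fx=4,fy=4,interpolation=2)[:,:,::-1])"
```

```text
t 14.65 V [  22.2 -321. ] z 156.9 yaw jaw 0.858 want 0.8567 tz [-0.  0. -1.] F [ 0.62  0.29 -0.71] open 0.0002551426924928201
```

View pics/s7.png

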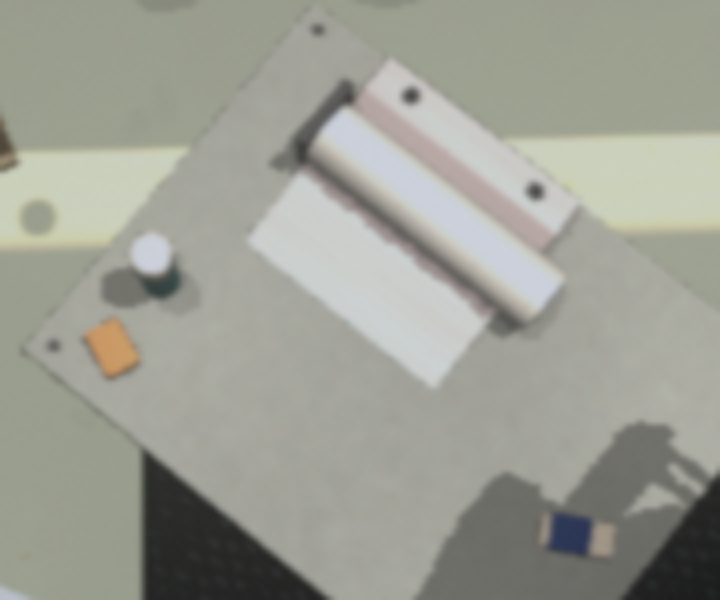

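The tube lies in the V with its far end on the stop at crop (325,130) and its free end at about (545,300). That is full-frame (346,195), against (346,196) predicted for the home position. The stick, cork and eraser are where they were.

```bash
python3 -c "
from plant import job
print(job.close_job())"
```

```text
the job is handed in; nothing more can be done
None
```

The tube is lying in the V against the stop, and I handed the job in at about 14.7 s of the 51 s allowed. I rolled it along the plate and up the ramp with the two open fingertips, and it dropped over the crest into the V. I then slid it by its free end with the closed fingertips.

- **Against the stop:** the tool stalled while pushing and the force rose from about 2 N to about 12 N. The stall came about 1.4 mm further along than computed, which is within the camera calibration error.
- **Final top picture:** the free end is within about 1 pixel of the predicted home position. The stick, cork block and eraser look unmoved: the stick's cap was checked by pixel, the other two by eye.
- **Robot:** it is well clear of the tube and the measured force is back to about zero.
- **Not measured:** any tiny spring-back gap at the stop would be below what the camera can resolve. No other check failed or disagreed.

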